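# Set the stirring timer's thumbwheel to 6

### The job

Set the stirring timer, the grey box with the round domed sounder beside its wheel, to 6: roll its numbered thumbwheel with a fingertip until the 6 stands uppermost, in line with the two pointer marks, and leave it there. Do not turn the wheel of the other box, the counter with the two square keys.

Things in the scene. Friction and masses are not known exactly. Their poses are not given: they have to be found in the camera images.
- timer: Grey box, screwed down, 92 (x) x 124 (y) mm, top face 45 mm high; origin: centre of underside, z up, +x points away from the robot within 20 deg. Its mark is a round steel dome, 33 mm wide, 56 mm high, at y = -34 mm. In a slot at y = +22 stands a black thumbwheel, radius 30, 30 mm wide, axle along the box's y. A cheek on each side of it (54 mm high) bears a black pointer mark at x = 0.
- timer_top (a point): Highest point of the timer's wheel rim, unpressed: at (0, 22, 65) mm in the box's frame; fixed to the box, axes parallel to the box's. The axle is sprung: it starts to sink at about 1.5 N, then 1 mm per 1 N, 6 mm at most. A fingertip pressed 2 to 4 mm down here and drawn along the box's x rolls the wheel without slipping.
- timer_wheel (a joint): Turn in rad. White numbers 0 to 9 on the rim, 0.628 rad (19 mm) apart, upright as seen from the robot; value = 0.628 x the uppermost number (6: 3.770), with stops at 0 and 9. Grows as the wheel's top rolls away from the robot (box's +x). Starts between 2 and 4.4, perhaps between two numbers; no clicks; stays where left (friction 0.02 N m).
- counter_rim (a point): Point on the rim (at number 0) of the wheel of the counter, turning with that wheel. The counter, to be left alone, is a second screwed-down box with the same case and wheel, but two square grey keys, one behind the other, in place of the dome. The two boxes may stand in each other's place, over 0.3 m apart.

How it is judged:
By the outcome, as a careful person would: the job done as asked, in the order asked, and still so for the second after the job is handed in, with the robot touching nothing.
It also fails if it takes over 38 s, if anything falls off the work surface, if the arm or the gripper's body presses on something with over 40 N, if the wrist force passes 120 N, or if a joint passes its speed limit or range.

### The arm

A 6-joint arm with a two-finger parallel gripper is mounted at the origin on a cart in front of the work surface, level with it; the furniture and walls round the work are solid. World frame = base frame: x ahead of the robot, y to its left, z up, the work surface at z = 0. Lengths are in m, angles in degrees, forces in N, time in s.
With the tool pointing down it reaches from about 0.3 to 0.75 m from the base axis. Payload 8.5 kg.
Tool frame: the origin (TCP) lies on the centre line of the jaws, within the pads' length; the fingertips stand 19 mm ahead of it and the grasp point (between the pads) is the TCP (tips_ahead is the distance from the TCP to the fingertips, in m); z points along the fingers, y is the line along which they close (so a half turn about z gives the same grasp; the last joint's range is limited). The gripper opens to 85 mm and grips with 20 to 120 N. Pads are 22 mm wide; open, the fingers measure 114 mm over their backs; the gripper's body (76 mm by 85 mm) begins 54 mm behind the grasp point. The pads swing forward as they close: fully open they stand 13 mm farther back than shut.
Start: joints at [-77.997, 21.807, 74.336, -0, 83.858, -12.336], TCP at [0.227, -0.501, 0.25] pointing down, gripper open.
Joint ranges: [-178.18, 178.18], [-50.72, 133.34], [12.68, 142.11], [-81.47, 261.47], [9.98, 163.14], [-165.26, 165.26]. Speed limits (degrees/s): [136.94, 136.94, 180, 180, 180, 180].

### API

Orientations are given as [roll, pitch, yaw] about the fixed x, y, z axes, in that order (R = Rz(yaw) Ry(pitch) Rx(roll)).
In Python, from cell import get_obs, snapshot, close_job, tips_ahead gives the robot as it stands.
- The arm moves only by the tool move_arm, never from a script. Its argument "increments" is a list that holds one entry, the list of rows, each a list of 6 numbers: the shift along the tool's x, y, z in units of 80 mm (1.0 is 80 mm), then the turn, a rotation vector about the tool's x, y, z in units of pi/2 rad (1.0 is pi/2 rad). A call has 1 to 8 rows; each row is the pose to reach, as a shift and turn from the pose commanded when the call began, along the tool's axes at that moment; what a row does not reach only later rows make up. A row lasts 1/12 s, in which the tool goes at most 41.7 mm and 7.16 degrees, less where a joint would pass 70% of its speed; a pose out of reach is approached as far as the arm can. A call with a number of a shift or a turn outside -1 to 1 is refused whole. A call with a gripper value outside its range is refused whole. "grip" is the gripper command: -1 is shut, 1 is fully open, values between are in proportion, set as the call begins (left out, the last holds). The fingers move at their own pace and stop on an object; "grip_force" is the grip in N (left out, the last holds). Time passes only in rows, so rows that repeat a pose let the fingers close. It gives the time, the measured TCP pose, the force, the opening and the grip force at its end, in the units of the state.
- get_obs(): the state, without advancing time (a new reading comes with each control period).
- snapshot(name): name is "scene" or "top" or "wrist"; returns a dict with "image" (480x640x3 uint8, blue, green, red), "z_map" (480x640 float32, m along the optical axis (not along the pixel's ray), 0 where there is no reading), "vfov" (degrees; the focal length in pixels is half the picture's height over the tangent of half this angle, whatever the lens; pixels are square), "cx", "cy" (the principal point, pixels), "extrinsics" (4x4, takes a point from camera to world coordinates); the wrist camera has in their place "mount" (4x4, takes a point from camera to tool coordinates, whose origin is the TCP and whose axes are the flange's). Camera axes: x right, y up, looking along -z (the intrinsics and any distortion apply to the point x, -y, -z); pixel columns grow to the right and rows downward; lengths in m; the calibration is good to about 2 mm. A picture is of the moment at which its call begins: read the wrist's pose just before it.
- close_job(): hands the job in; it is judged then, once.
The state is a dict: "time": time; "qpos": joint angles; "joint_velocities": joint speeds; "joint_efforts": joint torques, N m; "tool_pos": TCP position; "tool_rot": TCP orientation; "force": force on the tool from outside, world axes, zero at the start; "torque": the same for the moment, N m; "width": finger opening in m; "gripper_force": force on a finger pad.
Only numpy, scipy, OpenCV 4.12 (cv2) and the standard library are available. Lean on these libraries where they do the work, as an engineer would, in place of code of your own. Each camera call takes 0.05 s, during which the arm holds its last target. There are 200 camera calls.

## Working session

There is one attempt and no reset: what is moved stays moved. The work goes in short steps, Python scripts to look and compute and a tool call to move; the robot and the scene stay as the last step left them, time stands still between calls to the robot, and variables do not carry over. Pictures are saved under pics/ and viewed, at most 10 in all, crops included, and the job is handed in when it is done.

Besides the shell and the picture viewer there is one more tool, called after "Emit:" by a JSON object that holds its "api" and its "payload". move_arm: Moves the arm, as the interface text tells. Its arguments: {"type":"object","properties":{"increments":{"type":"array","items":{"type":"array","items":{"type":"array","items":{"type":"number"}}}},"grip":{"type":"number"},"grip_force":{"type":"number"}},"required":["increments"]}

```bash
ls; mkdir -p pics; cat > h.py <<'E'
import numpy as np, cv2
from cell import get_obs, snapshot, close_job, tips_ahead
from scipy.spatial.transform import Rotation as R
def T_tool(o):
    T=np.eye(4); T[:3,:3]=R.from_euler('xyz',o['tool_rot'],degrees=True).as_matrix(); T[:3,3]=o['tool_pos']; return T
def shot(name):
    o=get_obs(); s=snapshot(name)
    s['T']=s['extrinsics'] if 'extrinsics' in s else T_tool(o)@s['mount']
    s['f']=240/np.tan(np.radians(s['vfov'])/2); return s
def pts(s,u,v,z=None):
    u=np.asarray(u,float);v=np.asarray(v,float)
    if z is None: z=s['z_map'][v.astype(int),u.astype(int)]
    p=np.stack([(u-s['cx'])/s['f']*z,-(v-s['cy'])/s['f']*z,-z,np.ones_like(z)],-1)
    return (p@np.asarray(s['T']).T)[...,:3]
E
python3 - <<'E'
from h import *
a=shot('top');b=shot('scene')
cv2.imwrite('pics/top.png',a['image']);cv2.imwrite('pics/scene.png',b['image'])
np.savez('pics/a.npz',**{k:v for k,v in a.items()})
o=get_obs();print(o,tips_ahead); print({k:v for k,v in a.items() if k not in('image','z_map')})
E
```

```text
pics
{'time': 0.1, 'qpos': array([-7.79970898e+01,  2.18381179e+01,  7.43797939e+01, -9.87088739e-04,
        8.38582979e+01, -1.23367789e+01]), 'joint_velocities': array([ 0.00997916,  0.00746327, -0.0668264 ,  0.00620372,  0.09342063,
       -0.0134909 ]), 'joint_efforts': array([ 5.16517102e-03, -4.49223304e+01, -2.31654149e+01, -8.45669911e-05,
        3.69992529e-03,  1.41546056e-05]), 'tool_pos': array([ 0.22661412, -0.50088025,  0.24976788]), 'tool_rot': array([-1.79925340e+02, -1.53241480e-02,  2.43397854e+01]), 'force': array([ 0.69055795, -0.04223146, -0.3663708 ]), 'torque': array([ 0.01181444,  0.03953435, -0.00953612]), 'gripper_force': 0.0, 'width': 0.08562237579023882} 0.019
{'vfov': 45.46886077120212, 'cx': 322.7085231908952, 'cy': 241.0402515165554, 'extrinsics': array([[-0.01405063,  0.99454408, -0.10336663,  0.37322144],
       [-0.9998127 , -0.01535015, -0.01178715, -0.02243968],
       [-0.01330954,  0.10318165,  0.99457348,  1.19957364],
       [ 0.        ,  0.        ,  0.        ,  1.        ]]), 'T': array([[-0.01405063,  0.99454408, -0.10336663,  0.37322144],
       [-0.9998127 , -0.01535015, -0.01178715, -0.02243968],
       [-0.01330954,  0.10318165,  0.99457348,  1.19957364],
       [ 0.        ,  0.        ,  0.        ,  1.        ]]), 'f': np.float64(572.7714289667542)}
```

View pics/top.png

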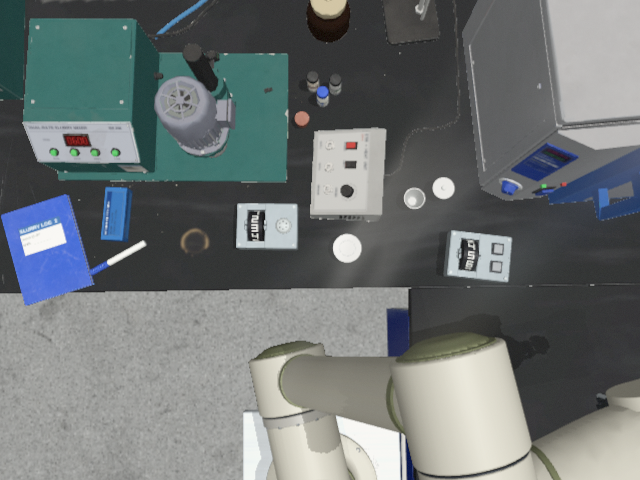

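The timer is on the left: its dome is at (283,226) and its wheel at (257,225). The counter, with its square keys, is on the right at (478,257). Next I'll measure the timer and enlarge the crops.

```bash
python3 - <<'E'
from h import *
a=shot('top')
v,u=np.mgrid[190:265,225:310]
P=pts(a,u.ravel(),v.ravel())
top=(P[:,2]>.036)&(P[:,2]<.052); 
r=cv2.minAreaRect((P[top][:,:2]*1000).astype(np.float32));print('box',r,np.median(P[top][:,2]))
d=P[(P[:,2]>.0495)&(u.ravel()>270)];print('dome',d.mean(0),d[:,2].max(),len(d))
w=P[(P[:,2]>.058)&(u.ravel()<270)];print('wheel',w.mean(0),w[:,2].max(),len(w))
t=P[P[:,2]<.02];print('table',np.median(t[:,2]))
im=a['image'][195:257,227:307]
cv2.imwrite('pics/c.png',cv2.resize(im,None,fx=9,fy=9,interpolation=cv2.INTER_CUBIC))
E
```

```text
box ((526.1746215820312, 105.8929443359375), (124.41604614257812, 92.42582702636719), 88.65135192871094) 0.0454698699879863
dome [0.51649029 0.06551115 0.12319353] 1.1995736447664285 230
wheel [0.52081746 0.12208437 0.10345697] 1.1995736447664285 310
table 0.0005763814493089381
```

View pics/c.png

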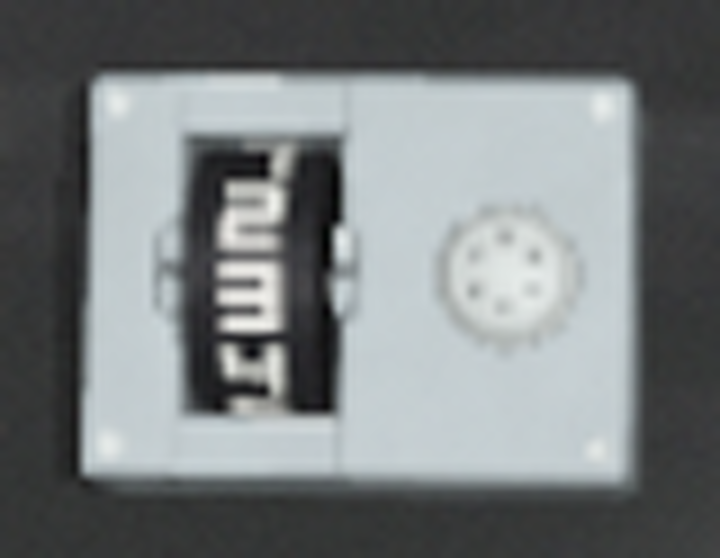

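View pics/scene.png

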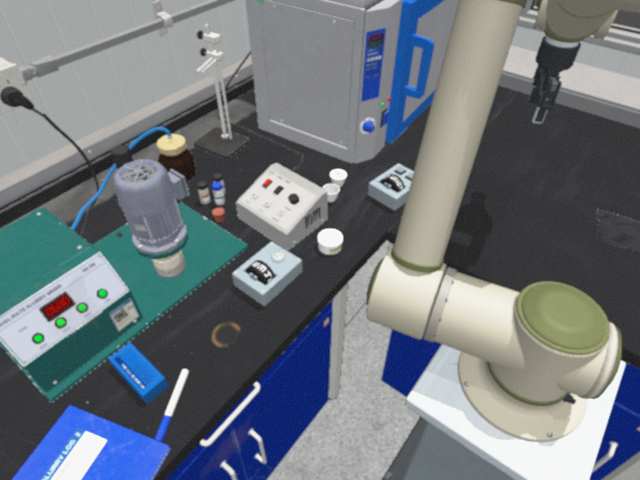

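The crop shows 2 at (250,215) and 3 at (255,297), with the pointer line at y≈268. That puts the wheel at about 2.65, so it has to roll roughly 64 mm away from the robot. The box yaw is about -1.4° and the wheel is near (0.526, 0.128).

Emit:
{"api": "move_arm", "payload": {"increments": [[[0.33,-0.28,0,0,0,0.0714],[0.67,-0.56,0,0,0,0.143],[1.0,-0.845,0,0,0,0.214],[1.0,-0.845,0,0,0,0.2856],[1.0,-0.845,0,0,0,0.2856]]], "grip": -1, "grip_force": 60}}

```text
time: 0.57
tool_pos: [0.2723, -0.4053, 0.2506]
tool_rot: [180.0, -0.0, -1.5]
force: [0.2, -0.0, 1.1]
width: 0.026
gripper_force: 0.0
```

Emit:
{"api": "move_arm", "payload": {"increments": [[[0.15,-0.33,0,0,0,0],[0.3,-0.66,0,0,0,0],[0.432,-0.964,0,0,0,0]]]}}

```text
time: 0.82
tool_pos: [0.3082, -0.33, 0.25]
tool_rot: [-180.0, 0.0, -1.2]
force: [1.0, -0.3, 0.0]
width: -0.0001
gripper_force: 0.0
```

Emit:
{"api": "move_arm", "payload": {"increments": [[[0.15,-0.33,0,0,0,0],[0.3,-0.66,0,0,0,0],[0.432,-0.964,0,0,0,0]]]}}

```text
time: 1.07
tool_pos: [0.3448, -0.2534, 0.2502]
tool_rot: [-180.0, 0.0, -1.2]
force: [0.7, 0.0, -0.5]
width: 0.0001
gripper_force: 0.0
```

Emit:
{"api": "move_arm", "payload": {"increments": [[[0.15,-0.33,0,0,0,0],[0.3,-0.66,0,0,0,0],[0.432,-0.964,0,0,0,0]]]}}

```text
time: 1.32
tool_pos: [0.3814, -0.1771, 0.2503]
tool_rot: [180.0, 0.0, -1.2]
force: [0.6, -0.3, 0.4]
width: -0.0
gripper_force: 0.0
```

Emit:
{"api": "move_arm", "payload": {"increments": [[[0.15,-0.33,0,0,0,0],[0.3,-0.66,0,0,0,0],[0.432,-0.964,0,0,0,0]]]}}

```text
time: 1.57
tool_pos: [0.418, -0.1008, 0.2503]
tool_rot: [180.0, -0.0, -1.2]
force: [0.6, -1.2, 0.3]
width: -0.0
gripper_force: 0.0
```

Emit:
{"api": "move_arm", "payload": {"increments": [[[0.15,-0.33,0,0,0,0],[0.3,-0.66,0,0,0,0],[0.432,-0.964,0,0,0,0]]]}}

```text
time: 1.82
tool_pos: [0.4546, -0.0244, 0.2502]
tool_rot: [180.0, -0.0, -1.2]
force: [0.0, -1.0, -0.1]
width: -0.0
gripper_force: 0.0
```

Emit:
{"api": "move_arm", "payload": {"increments": [[[0.15,-0.33,0,0,0,0],[0.3,-0.66,0,0,0,0],[0.432,-0.964,0,0,0,0]]]}}

```text
time: 2.07
tool_pos: [0.4911, 0.0519, 0.2501]
tool_rot: [180.0, 0.0, -1.2]
force: [-0.1, -0.2, 0.3]
width: -0.0004
gripper_force: 0.0
```

Now a look with the wrist camera, before I move over the wheel.

```bash
python3 - <<'E'
from h import *
a=shot('wrist');cv2.imwrite('pics/w1.png',a['image'])
print(tips_ahead,get_obs()['tool_pos'],a['mount'],a['f'])
v,u=np.mgrid[0:480,0:640];u=u.ravel();v=v.ravel()
P=pts(a,u,v);z=a['z_map'].ravel();P=P[z>0.02]
P=P[(abs(P[:,0]-.526)<.08)&(abs(P[:,1]-.106)<.09)]
top=(P[:,2]>.04)&(P[:,2]<.05)
print(cv2.minAreaRect((P[top][:,:2]*1000).astype(np.float32)),np.median(P[top][:,2]))
w=P[(P[:,2]>.058)&(P[:,2]<.08)&(P[:,1]>.09)];print('wheel',len(w),w.min(0),w.max(0),np.median(w,0))
h=w[w[:,2]>w[:,2].max()-.0015];print('crest',h.mean(0))
d=P[(P[:,2]>.0495)&(P[:,2]<.08)&(P[:,1]<.09)];print('dome',d.mean(0),d[:,2].max())
E
```

```text
0.019 [0.49220942 0.05485636 0.24997175] [[ 8.08582820e-06  9.54923322e-01  2.96852570e-01  7.69438481e-02]
 [ 9.99999921e-01  1.10444738e-04 -3.82520129e-04 -2.07090892e-04]
 [-3.98063197e-04  2.96852550e-01 -9.54923246e-01 -1.24340491e-01]
 [ 0.00000000e+00  0.00000000e+00  0.00000000e+00  1.00000000e+00]] 402.0707309525215
((528.8252563476562, 103.05232238769531), (123.61043548583984, 91.81096649169922), 88.41680908203125) 0.04545639564298076
wheel 2022 [0.50817377 0.10943658 0.05801314] [0.55034175 0.14014372 0.06765619] [0.531011   0.12431745 0.06374422]
crest [0.52991903 0.12421494 0.06660206]
dome [0.52881475 0.06884009 0.05377943] 0.05814908710269856
```

View pics/w1.png

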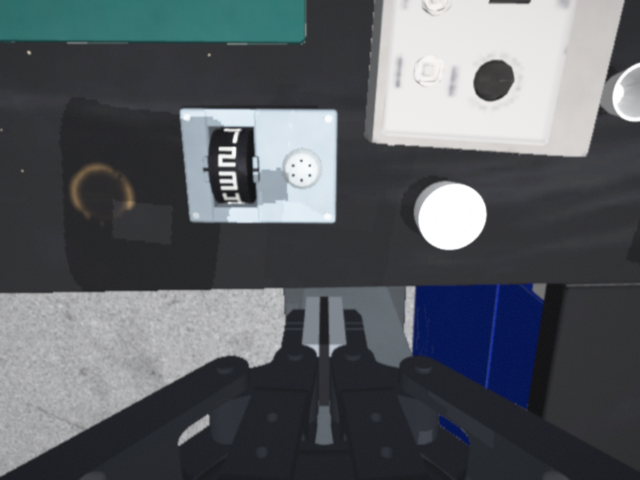

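The timer's wheel crest is at about (0.528, 0.125, 0.0655), and the heights match the text. The picture shows the wheel at (232,165) reading between 2 and 3. I'll move above it, slightly on the robot's side.

Emit:
{"api": "move_arm", "payload": {"increments": [[[0.1,-0.3,0.3,0,0,0],[0.2,-0.6,0.6,0,0,0],[0.31,-0.89,0.95,0,0,0],[0.31,-0.89,0.95,0,0,0.004],[0.31,-0.89,0.95,0,0,0.004],[0.31,-0.89,0.95,0,0,0.004]]]}}

```text
time: 2.62
tool_pos: [0.5171, 0.1209, 0.1747]
tool_rot: [180.0, -0.0, -1.6]
force: [-0.6, 0.2, 1.1]
width: 0.0003
gripper_force: 0.0
```

```bash
python3 - <<'E'
from h import *
o=get_obs();print(o['tool_pos'],o['tool_rot'],o['force'],o['time'])
a=shot('wrist');cv2.imwrite('pics/w2.png',a['image'])
v,u=np.mgrid[0:480,0:640];u=u.ravel();v=v.ravel()
P=pts(a,u,v);z=a['z_map'].ravel();k=z>0.02;P=P[k]
P=P[(abs(P[:,0]-.526)<.08)&(abs(P[:,1]-.106)<.09)]
top=(P[:,2]>.04)&(P[:,2]<.05)
print(cv2.minAreaRect((P[top][:,:2]*1000).astype(np.float32)),np.median(P[top][:,2]))
d=P[(P[:,2]>.0495)&(P[:,2]<.08)&(P[:,1]<.09)];print('dome',d.mean(0))
w=P[(P[:,2]>.058)&(P[:,2]<.08)&(P[:,1]>.09)];print('wheel',w.min(0),w.max(0))
E
```

```text
[0.51711037 0.1209269  0.17473301] [ 1.79984741e+02 -3.77021459e-02 -1.64138115e+00] [-0.55963571  0.15658288  1.10691519] 2.6167
((529.3910522460938, 103.1424560546875), (124.65093231201172, 91.2179183959961), 88.61444091796875) 0.04548688321218963
dome [0.52937082 0.07013042 0.05379672]
wheel [0.5085215  0.10986869 0.05800542] [0.55137097 0.14043352 0.06767346]
```

View pics/w2.png

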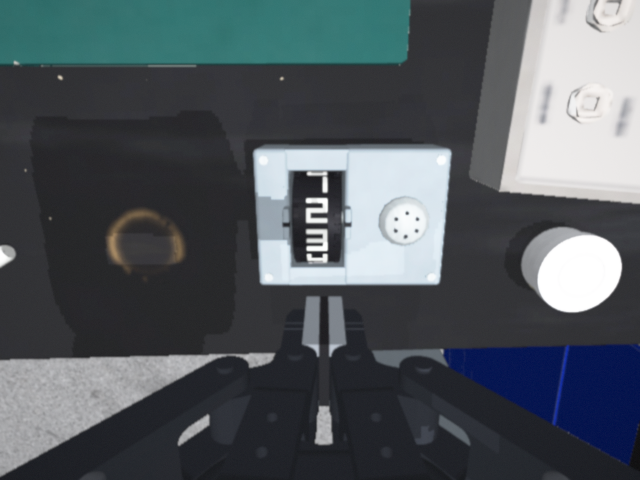

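The wheel is at (317,215), with 2 just beyond the pointer line (y=216) and 3 at y=240. I'll lower the tip to about 15 mm above the rim.

Emit:
{"api": "move_arm", "payload": {"increments": [[[0.0,-0.05,0.4,0,0,0],[0.02,-0.05,0.8,0,0,0],[0.02,-0.05,0.95,0,0,0],[0.02,-0.05,0.95,0,0,0],[0.02,-0.05,0.95,0,0,0]]]}}

```text
time: 3.08
tool_pos: [0.5188, 0.1248, 0.0994]
tool_rot: [-180.0, -0.1, -1.8]
force: [0.1, -0.3, 0.0]
width: 0.0002
gripper_force: 0.0
```

Emit:
{"api": "move_arm", "payload": {"increments": [[[0,0,0.1,0,0,0],[0,0,0.16,0,0,0],[0,0,0.2,0,0,0],[0,0,0.22,0,0,0],[0,0,0.22,0,0,0]]]}}

```text
time: 3.5
tool_pos: [0.5186, 0.1255, 0.081]
tool_rot: [180.0, -0.1, -1.7]
force: [0.5, -1.3, 4.0]
width: 0.0001
gripper_force: 1.7
```

The contact force is 4 N, about 2.5 mm of sink. Now a 20 mm stroke.

Emit:
{"api": "move_arm", "payload": {"increments": [[[0.03,0,0.006,0,0,0],[0.07,0,0.006,0,0,0],[0.11,0,0.006,0,0,0],[0.15,0,0.006,0,0,0],[0.19,0,0.006,0,0,0],[0.23,0,0.006,0,0,0],[0.25,0,0.006,0,0,0],[0.25,0,0.006,0,0,0]]]}}

```text
time: 4.17
tool_pos: [0.5389, 0.125, 0.0803]
tool_rot: [-180.0, -0.1, -1.7]
force: [0.7, -1.7, 3.5]
width: 0.0004
gripper_force: 2.1
```

Emit:
{"api": "move_arm", "payload": {"increments": [[[0,0,-0.1,0,0,0],[0,0,-0.3,0,0,0],[-0.125,0,-0.3,0,0,0],[-0.25,0,-0.3,0,0,0],[-0.25,0,-0.15,0,0,0],[-0.25,0,-0.02,0,0,0],[-0.25,0,0,0,0,0],[-0.25,0,0,0,0,0]]]}}

```text
time: 4.83
tool_pos: [0.5179, 0.1259, 0.0803]
tool_rot: [-180.0, 0.1, -1.7]
force: [-2.4, 0.4, 3.5]
width: -0.0001
gripper_force: 2.0
```

Emit:
{"api": "move_arm", "payload": {"increments": [[[0.03,0,0,0,0,0],[0.07,0,0,0,0,0],[0.11,0,0,0,0,0],[0.15,0,0,0,0,0],[0.19,0,0,0,0,0],[0.23,0,0,0,0,0],[0.25,0,0,0,0,0],[0.25,0,0,0,0,0]]]}}

```text
time: 5.5
tool_pos: [0.5389, 0.1251, 0.0803]
tool_rot: [-180.0, -0.1, -1.7]
force: [1.4, 2.6, 4.5]
width: 0.0
gripper_force: 2.1
```

Emit:
{"api": "move_arm", "payload": {"increments": [[[0,0,-0.1,0,0,0],[0,0,-0.4,0,0,0],[-0.3,0,-0.8,0,0,0],[-0.6,0,-1.0,0,0,0],[-0.8,0,-1.0,0,0,0],[-0.8,0,-1.0,0,0,0],[-0.8,0,-1.0,0,0,0]]]}}

```text
time: 6.08
tool_pos: [0.474, 0.1267, 0.1606]
tool_rot: [180.0, -0.0, -1.7]
force: [0.7, 0.3, -0.5]
width: 0.0003
gripper_force: 0.0
```

```bash
cat >> h.py <<'E'
def proj(s,p):
    q=np.linalg.inv(np.asarray(s['T']))@np.append(p,1); return s['cx']+s['f']*q[0]/-q[2], s['cy']-s['f']*q[1]/-q[2]
def wheelview(name,C=(0.5295,0.1255,0.0355),yaw=-1.45):
    "unroll the rim: rows = arc +-24mm (top = away), columns = 30 mm width, 12 px/mm"
    a=shot('wrist'); Rz=R.from_euler('z',yaw,degrees=True).as_matrix()
    arc=np.arange(-24,24,1/10); w=np.arange(-22,22,1/10)
    th=arc/30; A,W=np.meshgrid(th,w,indexing='ij')
    L=np.stack([-.03*np.sin(A),-W/1000,.03*np.cos(A)],-1)
    P=L@Rz.T+np.array(C); T=np.linalg.inv(np.asarray(a['T'])); q=P@T[:3,:3].T+T[:3,3]
    u=a['cx']+a['f']*q[...,0]/-q[...,2]; v=a['cy']-a['f']*q[...,1]/-q[...,2]
    im=cv2.remap(a['image'],u.astype(np.float32),v.astype(np.float32),cv2.INTER_CUBIC)
    im[240,:40]=(0,0,255); im[240,-40:]=(0,0,255)
    cu,cv_=[int(x) for x in proj(a,np.array(C)+[0,0,.03])]
    crop=cv2.resize(a['image'][max(cv_-30,0):cv_+30,max(cu-20,0):cu+20],(320,480),interpolation=cv2.INTER_CUBIC)
    cv2.imwrite(name,np.hstack([im,crop])); print(cu,cv_,get_obs()['time'],get_obs()['tool_pos'])
    return im
E
python3 -c "
from h import *
im=wheelview('pics/w3.png')
g=im[:,190:250].max(2).mean(1);print([(i*10,int(x)) for i,x in enumerate(g[::10])])
"
```

```text
323 157 6.1333 [0.47461058 0.126699   0.16024477]
[(0, 90), (10, 43), (20, 43), (30, 47), (40, 52), (50, 53), (60, 53), (70, 52), (80, 90), (90, 234), (100, 254), (110, 250), (120, 128), (130, 59), (140, 63), (150, 66), (160, 69), (170, 73), (180, 75), (190, 78), (200, 80), (210, 108), (220, 246), (230, 255), (240, 255), (250, 125), (260, 71), (270, 94), (280, 246), (290, 255), (300, 255), (310, 163), (320, 48), (330, 79), (340, 225), (350, 255), (360, 255), (370, 198), (380, 59), (390, 49), (400, 126), (410, 237), (420, 253), (430, 245), (440, 166), (450, 78), (460, 139), (470, 235)]
```

View pics/w3.png

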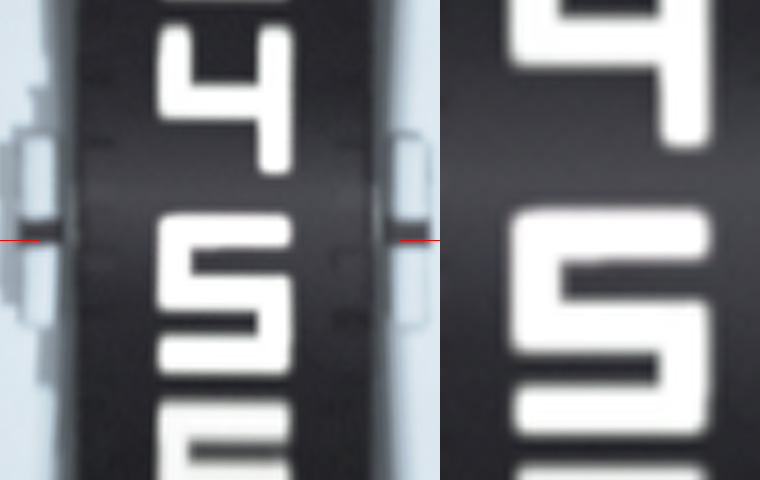

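The unrolled rim shows 4 centred at row 100 and 5 at row 293. The line is at row 240, and the pointer marks agree with it once parallax is allowed for. The wheel stands at about 4.72, so 24.2 mm is left. I'll do another 20 mm and look again.

Emit:
{"api": "move_arm", "payload": {"increments": [[[0.2,0,0.3,0,0,0],[0.5,0,0.6,0,0,0],[0.55,0,0.8,0,0,0],[0.55,0,0.93,0,0,0],[0.55,0,0.97,0,0,0],[0.55,0,1.0,0,0,0],[0.55,0,1.0,0,0,0]]]}}

```text
time: 6.72
tool_pos: [0.5187, 0.1253, 0.0803]
tool_rot: [180.0, -0.0, -1.7]
force: [-0.6, -2.3, 3.6]
width: -0.0002
gripper_force: 2.0
```

Emit:
{"api": "move_arm", "payload": {"increments": [[[0.03,0,0,0,0,0],[0.07,0,0,0,0,0],[0.11,0,0,0,0,0],[0.15,0,0,0,0,0],[0.19,0,0,0,0,0],[0.23,0,0,0,0,0],[0.25,0,0,0,0,0],[0.25,0,0,0,0,0]]]}}

```text
time: 7.38
tool_pos: [0.5389, 0.125, 0.0803]
tool_rot: [-180.0, -0.1, -1.7]
force: [1.5, -3.5, 4.4]
width: 0.0002
gripper_force: 2.1
```

Emit:
{"api": "move_arm", "payload": {"increments": [[[0,0,-0.1,0,0,0],[0,0,-0.4,0,0,0],[-0.3,0,-0.8,0,0,0],[-0.6,0,-1.0,0,0,0],[-0.8,0,-1.0,0,0,0],[-0.8,0,-1.0,0,0,0],[-0.8,0,-1.0,0,0,0]]]}}

```text
time: 7.97
tool_pos: [0.4739, 0.1274, 0.1606]
tool_rot: [-180.0, -0.0, -1.7]
force: [0.6, 0.7, -0.2]
width: 0.0002
gripper_force: 0.0
```

```bash
python3 -c "
from h import *
im=wheelview('pics/w4.png')"
```

```text
324 157 8.0167 [0.47454923 0.12719679 0.16026467]
```

View pics/w4.png

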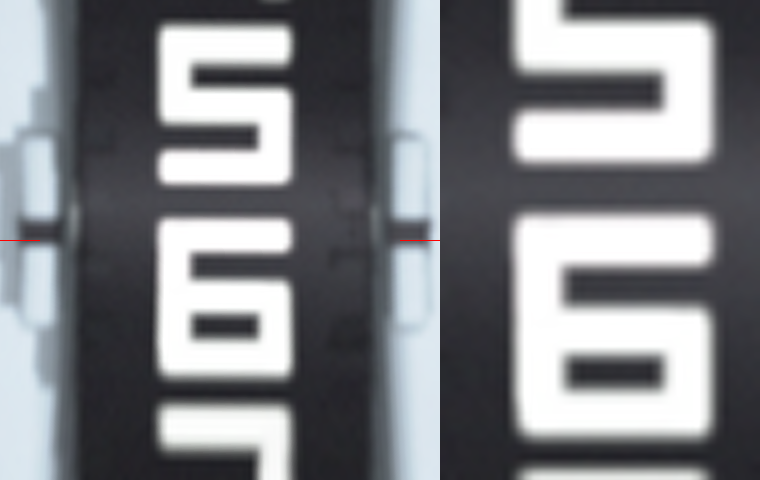

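6 is centred at row 298, about 5.7 mm short, and the last 20 mm stroke rolled about 18.7 mm. Next is a 6 mm stroke centred on the crest.

Emit:
{"api": "move_arm", "payload": {"increments": [[[0.3,0,0.3,0,0,0],[0.6,0,0.6,0,0,0],[0.64,0,0.8,0,0,0],[0.64,0,0.93,0,0,0],[0.64,0,0.97,0,0,0],[0.64,0,1.0,0,0,0],[0.64,0,1.0,0,0,0]]]}}

```text
time: 8.6
tool_pos: [0.526, 0.1253, 0.0804]
tool_rot: [180.0, -0.0, -1.7]
force: [-0.1, -2.0, 5.0]
width: -0.0001
gripper_force: 2.1
```

Emit:
{"api": "move_arm", "payload": {"increments": [[[0.015,0,0,0,0,0],[0.03,0,0,0,0,0],[0.045,0,0,0,0,0],[0.06,0,0,0,0,0],[0.075,0,0,0,0,0],[0.075,0,0,0,0,0],[0.075,0,0,0,0,0]]]}}

```text
time: 9.18
tool_pos: [0.5318, 0.1252, 0.0804]
tool_rot: [180.0, -0.1, -1.7]
force: [0.1, -2.3, 4.7]
width: 0.0
gripper_force: 2.1
```

Emit:
{"api": "move_arm", "payload": {"increments": [[[0,0,-0.1,0,0,0],[0,0,-0.4,0,0,0],[-0.3,0,-0.8,0,0,0],[-0.6,0,-1.0,0,0,0],[-0.715,0,-1.0,0,0,0],[-0.715,0,-1.0,0,0,0],[-0.715,0,-1.0,0,0,0]]]}}

```text
time: 9.77
tool_pos: [0.4742, 0.1271, 0.1598]
tool_rot: [-180.0, 0.0, -1.7]
force: [-0.0, -0.1, 0.3]
width: -0.0
gripper_force: 0.0
```

```bash
python3 -c "
from h import *
im=wheelview('pics/w5.png')"
```

```text
323 158 9.8167 [0.47462507 0.12701308 0.15947345]
```

View pics/w5.png

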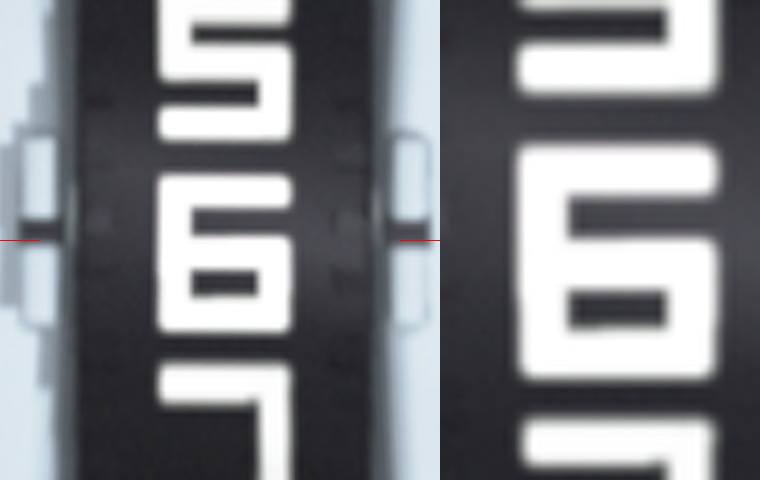

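6 is now centred at row 253, so 1.2 mm remains. Each stroke loses about 1.4 mm, so I'll do one of 2.6 mm.

Emit:
{"api": "move_arm", "payload": {"increments": [[[0.3,0,0.3,0,0,0],[0.6,0,0.6,0,0,0],[0.66,0,0.8,0,0,0],[0.66,0,0.93,0,0,0],[0.66,0,0.97,0,0,0],[0.66,0,1.0,0,0,0],[0.66,0,1.0,0,0,0]]]}}

```text
time: 10.4
tool_pos: [0.5275, 0.1251, 0.0801]
tool_rot: [180.0, -0.0, -1.7]
force: [-1.2, -1.0, 4.4]
width: 0.0
gripper_force: 2.2
```

Emit:
{"api": "move_arm", "payload": {"increments": [[[0.01,0,0,0,0,0],[0.02,0,0,0,0,0],[0.033,0,0,0,0,0],[0.033,0,0,0,0,0],[0.033,0,0,0,0,0],[0.033,0,0,0,0,0]]]}}

```text
time: 10.9
tool_pos: [0.53, 0.1252, 0.0805]
tool_rot: [180.0, -0.1, -1.7]
force: [0.3, -2.2, 3.6]
width: 0.0003
gripper_force: 2.0
```

Emit:
{"api": "move_arm", "payload": {"increments": [[[0,0,-0.1,0,0,0],[0,0,-0.4,0,0,0],[-0.3,0,-0.8,0,0,0],[-0.6,0,-1.0,0,0,0],[-0.693,0,-1.0,0,0,0],[-0.693,0,-1.0,0,0,0],[-0.693,0,-1.0,0,0,0]]]}}

```text
time: 11.48
tool_pos: [0.4743, 0.1272, 0.1598]
tool_rot: [-180.0, 0.0, -1.7]
force: [-0.1, 0.9, 0.1]
width: -0.0003
gripper_force: 0.0
```

```bash
python3 -c "
from h import *
im=wheelview('pics/w6.png')
g=im[:,165:285].max(2).mean(1);i=np.where(g>110)[0];print(i[(i>150)&(i<340)][[0,-1]])
m=im[:,25:50].max(2).mean(1);print('mark',200+m[200:270].argmin(), (im[:,400:425].max(2).mean(1))[200:270].argmin()+200)
"
```

```text
324 158 11.5333 [0.47462671 0.12703956 0.15944908]
[164 326]
mark 230 231
```

View pics/w6.png

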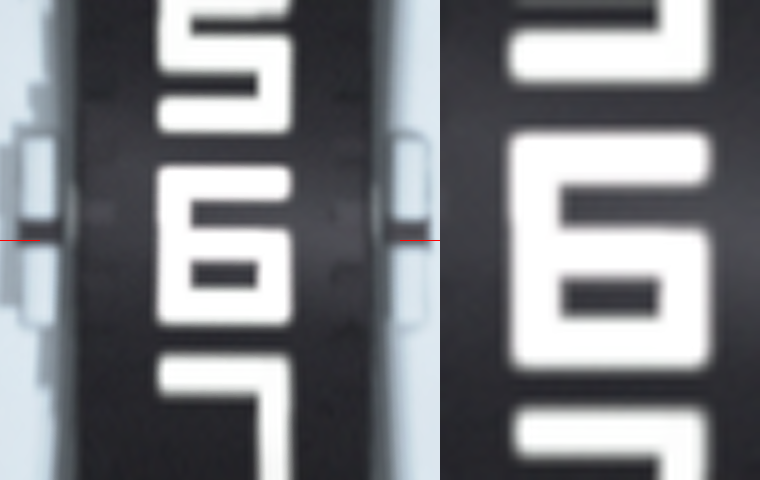

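6 is centred at row 245 and the pointer line, corrected for parallax, is at about 241. That is an error of about 0.4 mm (0.01 rad), and the arm is clear, so I'm handing in.

```bash
python3 -c "
from cell import close_job
print(close_job())"
```

```text
the job is handed in; nothing more can be done
None
```

The stirring timer is set to 6, about 0.4 mm off the pointer marks by my last picture; the arm is clear, the counter was never touched, and the job was handed in at about 11.5 s with no verdict returned.

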